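Weigh the red vial carrier on the sprung hook balance

ROBOT

A 6-joint arm with a two-finger parallel gripper is mounted at the origin on the work surface. World frame = base frame: x ahead of the robot, y to its left, z up, the work surface at z = 0. Lengths are in m, angles in rad, forces in N, time in s.
With the tool pointing down it reaches from about 0.375 to 0.9 m from the base axis. Payload 3.1 kg.
Tool frame: the origin (TCP) lies at the very end of the fingers, on their centre line; the grasp point (between the pads) lies 19 mm behind it; z points along the fingers, y is the direction in which the jaws open and shut (so a half turn about z gives the same grasp; the last joint's range is limited). The gripper opens to 85 mm and grips with 20 to 120 N. Pads are 22 mm wide; open, the fingers measure 114 mm over their backs; the gripper's body (76 mm by 85 mm) begins 54 mm behind the grasp point. The pads swing forward as they close: fully open they stand 13 mm farther back than shut.
Start: joints at [1.163, 0.527, 1.433, -0, 1.181, -0.178], TCP at [0.142, 0.609, 0.231] pointing down, gripper open.
Joint ranges: [-3.08, 3.08], [-0.75, 2.2], [0.22, 2.44], [-1.43, 4.57], [0, 2.65], [-2.85, 2.85]. Speed limits (rad/s): [2.79, 2.79, 3.14, 3.14, 3.14, 3.14].

INTERFACE

Orientations are given as a unit quaternion [x, y, z, w].
In Python, from station import manip gives the robot as it stands.
- The arm moves only by the tool send_rows, never from a script. Its argument "motion" is a list of rows, each an object with "gripper": the finger opening in mm, from 0 to 85.4; "travel": the shift along the tool's x, y, z in mm, a list of three; "rotation": the turn, a rotation vector about the tool's x, y, z in degrees, a list of three. In form: [{"gripper": gripper, "travel": [x, y, z], "rotation": [ax, ay, az]}, ...]. A call has 1 to 12 rows; each row shifts and turns the commanded pose from where the row before left it, along the tool's axes as they then stand; what a row does not reach is not made up. A row lasts 1/12 s, in which the tool goes at most 41.7 mm and 7.16 degrees, less where a joint would pass 70% of its speed; a pose out of reach is approached as far as the arm can. A call is refused whole if a number of a shift passes 41.7 or a number of a turn 7.16, either way. A call with a gripper value outside its range is refused whole. The fingers move at their own pace and stop on an object; "newtons" is the grip in N (left out, the last holds). Time passes only in rows, so rows that do not move let the fingers close. It gives the time, the measured TCP pose, the force and the opening at its end, in the units of the state.
- manip.sense(): the state, without advancing time (a new reading comes with each control period).
- manip.snapshot(name): name is "scene" or "top" or "wrist"; returns the picture (420x560x3 uint8, red, green, blue); there is no depth.
- manip.calibration(name): a dict with "fx", "fy", "cx", "cy" (pixels), "cam_to_world" (4x4, takes a point from camera to world coordinates). Camera axes: x right, y down, z forward; pixel columns grow to the right and rows downward; lengths in m; the calibration is good to about 2 mm. A picture is of the moment at which its call begins: read the wrist's pose just before it. calibration takes no time and is no camera call; for the wrist camera it gives the pose at the moment of the call.
- manip.sign_off(): hands the job in, once; it reports no verdict.
The state is a dict: "t": time; "q": joint angles; "qd": joint speeds; "tau": joint torques, N m; "tcp_pos": TCP position; "tool_rot": TCP orientation; "force": force on the tool from outside, world axes, zero at the start; "ft_torque": the same for the moment, N m; "finger_gap": opening from 0.0 (shut) to 1.0 (fully open).
Only numpy, scipy, OpenCV 4.12 (cv2) and the standard library are available. Lean on these libraries where they do the work, as an engineer would, in place of code of your own. Each camera call takes 0.05 s, during which the arm holds its last target. There are 200 camera calls.

TASK

Weigh the red sample carrier: hang it by its yoke in the seat of the balance's sprung hook, easing its weight on slowly so that the hook takes the full load without being rammed, pulled down hard or let go with a jerk. Let go of it, wait until hook and carrier hang still, then press the green record button and leave it released, with the carrier still hanging there. Leave the blue carrier and everything else on the bench where they are.

Things in the scene. Friction and masses are not known exactly. Their poses are not given: they have to be found in the camera images.
- red_grip (a point): Centre of the red grip block (22 x 22 mm, 38 mm tall) on top of the red-capped vial carrier, 154 mm above the carrier's underside. z up; y along the carrier's 112 mm length, x across its 64 mm width. Carrier loose, 0.2 to 0.75 kg, hidden and different each time; centre of mass on its upright axis, low in the base.
- red_eye (a point): Point on the red carrier's axis 46.5 mm below the grip block's centre: where the hook's wire centre lies once hung. It is under the peak of a steel wire yoke (6 mm wire) in the y-z plane: posts at y = +-52 mm rise 75 mm above the underside, then slope together to a peak at 115 mm. Vial caps reach 58 mm. The hook passes through along the carrier's x axis, either way round.
- hook_seat (a point): Lowest point of the wire (centre line, 6 mm wire) of the balance's upturned yellow hook; moves with the hook, 230 mm above the bench unloaded. z up; the wire lies in the x-z plane, open end to -x (towards the robot). Beyond the seat it rises to x = +30 mm, z = +12 mm and runs on almost level to the column, whose front is at x = +160 mm and top 317 mm above the bench.
- hook_tip (a point): Free end of the hook's wire (centre line): 30 mm in -x from the seat and 22 mm above it.
- hook (a joint): Dip of the hook below its unloaded top stop, m (0 to 0.085). Spring 110 N/m: about 9 mm per 0.1 kg; heaviest carrier about 0.066. Once disturbed it bobs for a second or two. The works are harmed if the hook ever moves faster than 0.07 m/s, is pulled beyond 0.078 m or is pushed with over 15 N.
- balance: The hook balance, white, fixed: origin on the bench under its column, 150 mm in +x from the hook seat; a base 20 mm thick reaches from 90 mm in front of the origin to 80 mm behind it, 160 mm wide.
- record (a joint): Travel of the green record button, m: 0 up, 0.006 fully down, 5 N; it springs back. It counts as pressed beyond 0.004 m. It must not be pressed before the carrier hangs still and free.
- record_top (a point): Centre of the top face of the green record button (28 mm across, pressed straight down), on a fixed white console 90 x 75 mm and 50 mm high that stands to the left or the right of the balance.
- blue_grip (a point): Centre of the blue grip block of the blue-capped carrier, 154 mm above its underside; the same shape as the red one. Not to be moved.
- well_plate: Loose clear six-well plate with red well floors, 127 x 85 x 18 mm, origin at its underside. Not to be moved.
- beaker: Loose glass beaker, 70 mm across, 90 mm tall, origin at its underside. Not to be moved.
Mind the look-alikes: they are no part of the job. Leave any orange look-alike of the part that bears record alone.

How it is judged:
On the way, in this order (a step that is already met when the one before it is completed fails the run):
1. the red carrier hangs in the hook's seat, let go of, hook and carrier still (distance between red_eye and hook_seat below 0.015 m and value of joint hook above 0.01 m and angle between red_grip's own z axis and vertical below 0.2 rad and velocity of joint hook between -0.02 and 0.02 m/s and linear speed of red below 0.05 m/s and contact force between the fingers and red below 0.05 N), for 0.4 s.
2. the record button is pressed while the carrier hangs there (distance between red_eye and hook_seat below 0.015 m and value of joint hook above 0.01 m and angle between red_grip's own z axis and vertical below 0.2 rad and value of joint record above 0.004 m), for 0.05 s.
At the end, for the whole second after the job is handed in: Red carrier hangs on the hook alone, peak of its yoke within 15 mm of the seat, within 0.2 rad of upright, hook dipped over 10 mm, hook under 0.02 m/s, carrier under 0.05 m/s; record button up (under 2 mm); blue carrier, well plate, beaker within 20 mm of their starts (distance between red_eye and hook_seat below 0.015 m and value of joint hook above 0.01 m and angle between red_grip's own z axis and vertical below 0.2 rad and velocity of joint hook between -0.02 and 0.02 m/s and linear speed of red below 0.05 m/s and value of joint record below 0.002 m and contact force between red and balance above 1 N and distance of each of blue_grip, well_plate, beaker from where it was at the start of the episode below 0.02 m); the robot touches nothing.
It fails at once if the hook moves faster than 0.07 m/s (jerked, dropped onto or let go under load) (velocity of joint hook above 0.07 m/s or velocity of joint hook below -0.07 m/s).
It fails at once if the hook is pulled down beyond 78 mm (value of joint hook above 0.078 m).
It fails at once if the balance is pushed with more than 15 N by carrier, fingers or arm (contact force between any of red, the fingers, the arm and balance above 15 N).
It fails at once if the record button is pressed while hook or carrier moves or the carrier is not hanging free (value of joint record above 0.004 m and not (distance between red_eye and hook_seat below 0.015 m and value of joint hook above 0.01 m and angle between red_grip's own z axis and vertical below 0.2 rad and velocity of joint hook between -0.02 and 0.02 m/s and linear speed of red below 0.05 m/s and contact force between the fingers and red below 0.05 N)).
It fails at once if the blue carrier, well plate or beaker is moved by more than 20 mm (distance of any of blue_grip, well_plate, beaker from where it was at the start of the episode above 0.02 m).
It also fails if it takes over 72 s, if anything falls off the work surface, if the arm or the gripper's body presses on something with over 40 N, if the wrist force passes 120 N, or if a joint passes its speed limit or range.

## Working session

There is one attempt and no reset: what is moved stays moved. The work goes in short steps, Python scripts to look and compute and a tool call to move; the robot and the scene stay as the last step left them, time stands still between calls to the robot, and variables do not carry over. Pictures are saved under pics/ and viewed, about 8 in all and at most 12, crops included, and the job is handed in when it is done.

Besides the shell and the picture viewer there is one more tool, called after "Emit:" as name(argument=value, ...) on one line, values as JSON. send_rows: Moves the arm, as the interface text tells. Its arguments: {"type":"object","properties":{"motion":{"type":"array","items":{"type":"object","properties":{"gripper":{"type":"number"},"travel":{"type":"array","items":{"type":"number"}},"rotation":{"type":"array","items":{"type":"number"}}}}},"newtons":{"type":"number"}},"required":["motion"]}

```bash
mkdir -p pics; ls
python3 - <<'E'
from station import manip
import cv2,numpy as np
print(manip.sense())
for n in("scene","top"):
    im=manip.snapshot(n); cv2.imwrite(f"pics/{n}0.png",im[:,:,::-1]); c=manip.calibration(n)
    print(n,c["fx"],c["fy"],c["cx"],c["cy"],np.round(c["cam_to_world"],4).tolist())
E
```

```text
pics
{'t': 0.0, 'q': array([ 1.16248611e+00,  5.28487247e-01,  1.43393505e+00,  5.67538220e-06,
        1.18143978e+00, -1.78487294e-01]), 'qd': array([-0.00276763,  0.00108548,  0.00037501, -0.00048561,  0.00024341,
       -0.00132024]), 'tau': array([ 6.05937985e-04, -4.42339754e+01, -1.78030515e+01, -6.57587947e-06,
        8.36128194e-03,  5.65464006e-06]), 'tcp_pos': array([0.14203915, 0.60787968, 0.23031029]), 'tool_rot': array([ 1.14659731e-01,  9.93404177e-01, -1.08546577e-03, -3.30679933e-04]), 'force': array([0.49699478, 0.11173996, 0.16604462]), 'ft_torque': array([ 0.01612143,  0.02405138, -0.00819027]), 'finger_gap': 0.9972393230645599}
scene 491.9124959695608 491.9124959695608 282.87190935103825 200.4845850187021 [[-0.4986, 0.6871, -0.5285, 1.1558], [0.8668, 0.3981, -0.3001, 0.33], [0.0042, -0.6078, -0.7941, 1.1397], [0.0, 0.0, 0.0, 1.0]]
top 454.96318791833886 454.96318791833886 277.7342886375672 202.70334221742436 [[-0.026, -0.991, 0.1311, 0.3686], [-0.9997, 0.0258, -0.0031, -0.0222], [-0.0003, -0.1311, -0.9914, 1.3956], [0.0, 0.0, 0.0, 1.0]]
```

View pics/scene0.png

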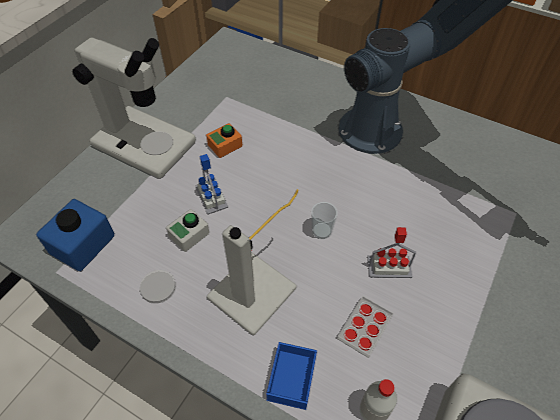

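View pics/top0.png

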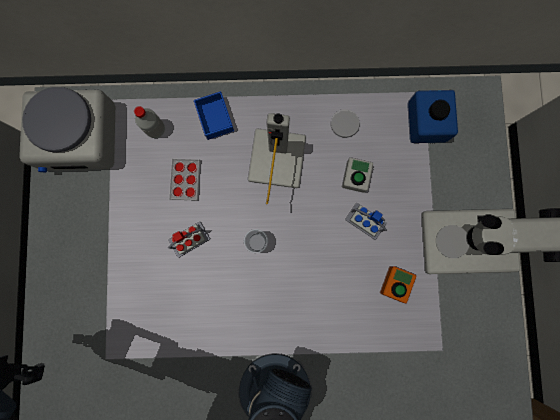

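The red carrier is at about top (190,238) and scene (395,255). The hook runs from (268,203) to (278,135) in top and from (295,192) to (250,238) in scene. The white console's button is at top (359,178) and scene (190,219), and the orange look-alike is at top (398,285). Next I'll make an enlarged montage and print colour-mask centroids.

```bash
cat > h.py <<'E'
from station import manip
import cv2,numpy as np
def cal(n):
    c=manip.calibration(n); return c,np.array(c["cam_to_world"])
def ray(n,u,v,c=None):
    c,T=c or cal(n); d=T[:3,:3]@np.array([(u-c["cx"])/c["fx"],(v-c["cy"])/c["fy"],1]); return T[:3,3],d/np.linalg.norm(d)
def plane(n,u,v,z,c=None):
    o,d=ray(n,u,v,c); return o+d*(z-o[2])/d[2]
def tri(*rs):
    A=sum(np.eye(3)-np.outer(d,d) for o,d in rs); b=sum((np.eye(3)-np.outer(d,d))@o for o,d in rs)
    p=np.linalg.solve(A,b); return p,[float(np.linalg.norm(np.cross(p-o,d))) for o,d in rs]
def proj(n,p,c=None):
    c,T=c or cal(n); q=T[:3,:3].T@(np.array(p)-T[:3,3]); return c["fx"]*q[0]/q[2]+c["cx"],c["fy"]*q[1]/q[2]+c["cy"]
E
python3 - <<'E'
import cv2,numpy as np
S=cv2.imread("pics/scene0.png");T=cv2.imread("pics/top0.png")
def cr(I,x,y,w,h,s): return cv2.resize(I[y:y+h,x:x+w],None,fx=s,fy=s,interpolation=cv2.INTER_CUBIC)
M=np.zeros((600,800,3),np.uint8)
for im,x,y in((cr(T,160,210,66,50,6),0,0),(cr(S,360,220,66,50,6),400,0),(cr(T,235,100,66,110,2.7),0,302),(cr(S,160,180,150,110,2.7),200,302),(cr(T,340,150,30,40,6),610,302)):
    h,w=im.shape[:2]; h=min(h,600-y);w=min(w,800-x);M[y:y+h,x:x+w]=im[:h,:w]
cv2.imwrite("pics/m1.png",M)
for nm,I in(("S",S),("T",T)):
    H=cv2.cvtColor(I,cv2.COLOR_BGR2HSV)
    for col,lo,hi in(("red",(0,150,60),(6,255,255)),("green",(55,120,50),(85,255,255)),("yel",(18,120,90),(32,255,255))):
        n,l,st,ce=cv2.connectedComponentsWithStats(cv2.inRange(H,lo,hi))
        print(nm,col,[(st[i].tolist(),ce[i].round(1).tolist()) for i in range(1,n) if st[i,4]>12])
E
```

```text
S red [([395, 227, 12, 16, 147], [400.3, 234.8]), ([388, 248, 10, 19, 109], [392.4, 257.1]), ([399, 249, 10, 18, 115], [403.3, 257.4]), ([377, 250, 9, 16, 95], [381.6, 257.9]), ([361, 304, 11, 10, 78], [365.9, 308.5]), ([375, 312, 11, 10, 79], [380.0, 316.6]), ([353, 317, 11, 9, 81], [358.2, 321.0]), ([368, 325, 11, 10, 86], [372.7, 329.4]), ([345, 329, 12, 10, 89], [350.6, 333.6]), ([360, 338, 11, 10, 93], [365.0, 342.5]), ([379, 380, 15, 17, 197], [386.1, 387.5])]
S green [([223, 125, 9, 8, 58], [227.1, 128.6]), ([185, 213, 11, 10, 86], [189.9, 217.7]), ([177, 231, 12, 7, 13], [182.8, 234.7])]
S yel [([249, 189, 49, 51, 148], [273.8, 215.1])]
T red [([134, 107, 11, 10, 80], [139.0, 111.2]), ([175, 163, 9, 8, 55], [178.7, 166.5]), ([188, 163, 8, 9, 54], [191.5, 167.0]), ([174, 175, 9, 9, 56], [178.1, 178.9]), ([186, 175, 9, 9, 60], [190.4, 179.4]), ([174, 187, 9, 9, 59], [177.4, 191.3]), ([186, 188, 9, 9, 57], [189.9, 191.8]), ([189, 226, 7, 7, 30], [191.6, 229.0]), ([182, 231, 5, 5, 14], [183.7, 232.9]), ([172, 232, 11, 10, 73], [176.6, 236.5]), ([194, 235, 6, 6, 29], [196.3, 237.4]), ([185, 240, 7, 6, 34], [188.1, 242.6]), ([176, 245, 8, 6, 37], [179.8, 247.4])]
T green [([352, 161, 17, 11, 90], [360.0, 165.7]), ([354, 173, 9, 9, 66], [358.2, 176.9]), ([395, 285, 10, 10, 74], [399.7, 289.7])]
T yel [([267, 138, 10, 63, 126], [271.7, 168.2])]
```

View pics/m1.png

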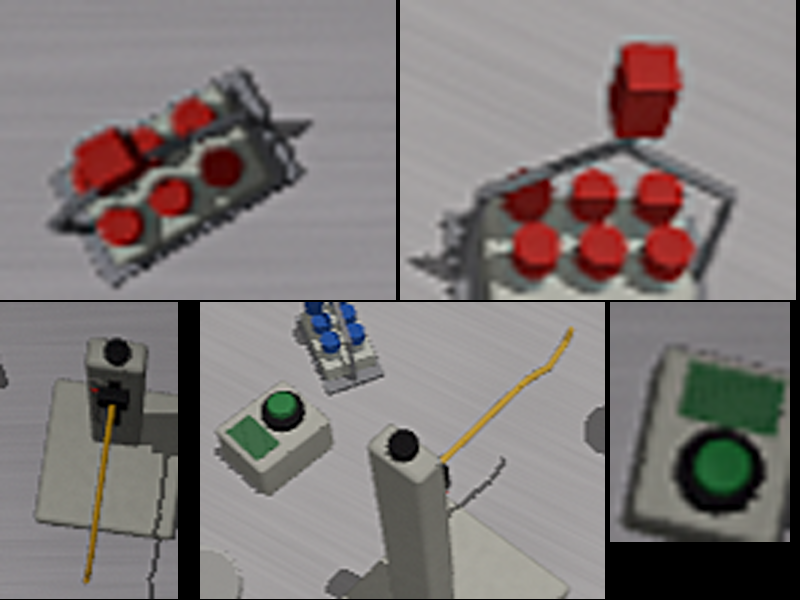

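The montage shows, in crop pixels, the grip block top at (105,160) and the yoke peak at scene (625,145). The hook tip is at about scene (297,191), with a bend near (289,204), and the green button is at top (358,177). Now for the positions.

Run:
```python
from h import *
np.set_printoptions(precision=4,suppress=True)
print("grip",tri(ray("top",176.6,236.5),ray("scene",400.3,234.8)), plane("top",176.6,236.5,.157))
caps={ "T":[(191.6,229),(183.7,232.9),(196.3,237.4),(188.1,242.6),(179.8,247.4)]}
P=[plane("top",u,v,.055)[:2] for u,v in caps["T"]]; print("capsT",np.array(P))
P=[plane("scene",u,v,.055)[:2] for u,v in [(400.3,234.8),(392.4,257.1),(403.3,257.4),(381.6,257.9)]]; print("capsS",np.array(P))
d=P  # yaw from row of 3
a=plane("top",179.8,247.4,.055)-plane("top",196.3,237.4,.055); print("yaw long",np.degrees(np.arctan2(a[1],a[0])))
print("btn",tri(ray("top",358.2,176.9),ray("scene",189.9,217.7)),plane("top",358.2,176.9,.055))
I=cv2.imread("pics/top0.png");H=cv2.cvtColor(I,cv2.COLOR_BGR2HSV);m=cv2.inRange(H,(16,90,70),(34,255,255))
ys,xs=np.nonzero(m);k=(ys>125)&(ys<215)&(xs>250)&(xs<290);xs,ys=xs[k],ys[k]
for y in (ys.min(),150,170,185,192,ys.max()-1,ys.max()):
    x=xs[ys==y].mean(); print("T",y,x,plane("top",x,y,.242))
I=cv2.imread("pics/scene0.png");H=cv2.cvtColor(I,cv2.COLOR_BGR2HSV);m=cv2.inRange(H,(16,90,70),(34,255,255))
ys,xs=np.nonzero(m);k=(ys>180)&(ys<245)&(xs>240)&(xs<302);xs,ys=xs[k],ys[k]
for y in sorted(set(ys))[::4]: print("S",y,xs[ys==y].mean())
print(xs.max(),ys.min())
```

```text
grip (array([0.4471, 0.2526, 0.1521]), [0.00020615969120266656, 0.0002061596912026968]) [0.4469 0.2513 0.157 ]
capsT [[0.4743 0.2296]
 [0.4634 0.2529]
 [0.4492 0.2158]
 [0.4345 0.24  ]
 [0.4211 0.2643]]
capsS [[0.3773 0.2451]
 [0.4514 0.253 ]
 [0.4383 0.2775]
 [0.4674 0.2301]]
yaw long 120.05692136905932
btn (array([ 0.615 , -0.266 ,  0.0626]), [0.0021315303055755015, 0.0021315303055753814]) [ 0.6175 -0.2693  0.055 ]
T 138 276.0 [ 0.6913 -0.0257  0.242 ]
T 150 274.0 [ 0.6594 -0.0197  0.242 ]
T 170 271.5 [ 0.6067 -0.0119  0.242 ]
T 185 269.5 [ 0.5676 -0.0058  0.242 ]
T 192 268.5 [ 0.5495 -0.0028  0.242 ]
T 202 266.5 [0.5237 0.0029 0.242 ]
T 203 266.5 [0.5211 0.0029 0.242 ]
S 189 297.0
S 193 295.5
S 197 293.0
S 201 290.5
S 205 286.0
S 209 280.5
S 213 275.5
S 217 271.5
S 221 267.5
S 225 263.0
S 229 259.0
S 233 255.0
S 237 250.5
297 189
```

Emit:
send_rows(motion=[{"gripper":85,"travel":[-31.5,-23,-3],"rotation":[0,0,0]},{"gripper":85,"travel":[-31.5,-23,-3],"rotation":[0,0,0]},{"gripper":85,"travel":[-31.5,-23,-3],"rotation":[0,0,0]},{"gripper":85,"travel":[-31.5,-23,-3],"rotation":[0,0,0]},{"gripper":85,"travel":[-31.5,-23,-3],"rotation":[0,0,0]},{"gripper":85,"travel":[-31.5,-23,-3],"rotation":[0,0,0]},{"gripper":85,"travel":[-31.5,-23,-3],"rotation":[0,0,0]},{"gripper":85,"travel":[-31.5,-23,-3],"rotation":[0,0,0]},{"gripper":85,"travel":[-31.5,-23,-3],"rotation":[0,0,0]},{"gripper":85,"travel":[-31.5,-23,-3],"rotation":[0,0,0]},{"gripper":85,"travel":[-31.5,-23,-3],"rotation":[0,0,0]},{"gripper":85,"travel":[-31.5,-23,-3],"rotation":[0,0,0]}])

```text
t: 1.1
tcp_pos: [0.4481, 0.2519, 0.2672]
tool_rot: [0.115, 0.993, -0.0, -0.0]
force: [-0.1, 0.5, 0.4]
finger_gap: 0.99
```

Emit:
send_rows(motion=[{"gripper":85,"travel":[0,0,0],"rotation":[0,0,-6.2]},{"gripper":85,"travel":[0,0,0],"rotation":[0,0,-6.2]},{"gripper":85,"travel":[0,0,0],"rotation":[0,0,-6.2]},{"gripper":85,"travel":[0,0,0],"rotation":[0,0,-6.2]},{"gripper":85,"travel":[0,0,0],"rotation":[0,0,-6.2]},{"gripper":85,"travel":[0,0,0],"rotation":[0,0,-6.2]},{"gripper":85,"travel":[0,0,0],"rotation":[0,0,-6.2]},{"gripper":85,"travel":[0,0,0],"rotation":[0,0,0]},{"gripper":85,"travel":[0,0,0],"rotation":[0,0,0]}])

```text
t: 1.85
tcp_pos: [0.4473, 0.2536, 0.267]
tool_rot: [-0.259, 0.966, -0.0, -0.0]
force: [-0.6, 0.8, -0.9]
finger_gap: 0.992
```

```bash
cat >> h.py <<'E'
np.set_printoptions(precision=4,suppress=True)
from scipy.spatial.transform import Rotation as R
def delta(p,yaw=None):
    "tool-frame shift in mm to bring TCP to p, and turn about tool z (deg) to bring tool y to yaw"
    s=manip.sense(); r=R.from_quat(s["tool_rot"]); m=r.as_matrix()
    y=np.degrees(np.arctan2(m[1,1],m[0,1]))
    print("t",round(s["t"],2),"tcp",s["tcp_pos"],"yaw",round(y,2),"tilt",m[:,2],"F",s["force"],"gap",round(s["finger_gap"],3))
    if p is not None: print("shift mm",1000*m.T@(np.array(p)-s["tcp_pos"]),"turn",None if yaw is None else -(yaw-y))
E
python3 - <<'E'
from h import *
delta([.447,.2526,.135],120.06)
c=cal("wrist"); im=manip.snapshot("wrist")[:,:,::-1]; cv2.imwrite("pics/w1.png",im)
H=cv2.cvtColor(im,cv2.COLOR_BGR2HSV); n,l,st,ce=cv2.connectedComponentsWithStats(cv2.inRange(H,(0,150,60),(6,255,255)))
print([(st[i].tolist(),ce[i].round(1).tolist()) for i in range(1,n) if st[i,4]>40]); print(c[1]); print(proj("wrist",[.447,.2526,.173],c))
E
```

```text
t 1.85 tcp [0.4473 0.2536 0.267 ] yaw 120.08 tilt [-0.0007 -0.0003 -1.    ] F [-0.6039  0.807  -0.8595] gap 0.992
shift mm [  0.6334  -0.7724 132.0197] turn 0.01680348688788058
[([245, 151, 18, 18, 178], [253.3, 159.4]), ([270, 151, 19, 18, 224], [279.1, 159.5]), ([296, 151, 18, 18, 255], [304.1, 159.7]), ([249, 174, 13, 6, 44], [255.0, 176.2]), ([271, 175, 16, 8, 91], [278.4, 178.4]), ([245, 183, 17, 9, 104], [252.8, 186.8]), ([296, 184, 16, 9, 98], [304.1, 187.8]), ([265, 192, 27, 26, 601], [277.9, 205.7]), ([213, 246, 20, 16, 223], [223.0, 253.5]), ([238, 261, 19, 14, 208], [247.2, 267.6]), ([200, 268, 19, 14, 196], [208.8, 274.5]), ([224, 282, 18, 13, 175], [232.7, 287.8]), ([188, 289, 17, 12, 154], [195.6, 294.6]), ([210, 302, 18, 12, 154], [218.9, 307.4])]
[[-0.5009  0.82    0.2771  0.3754]
 [ 0.8655  0.4745  0.1607  0.2116]
 [ 0.0003  0.3203 -0.9473  0.41  ]
 [ 0.      0.      0.      1.    ]]
(np.float64(280.2005418479097), np.float64(207.2533406684911))
```

View pics/w1.png

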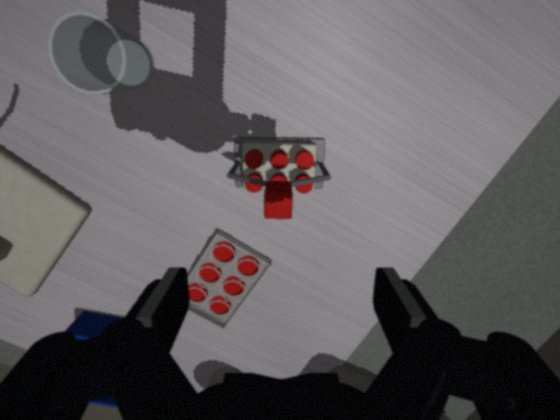

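The wrist view shows the carrier upright with its cap rows level in the image, so the yaw agrees. The red grip is at (278,206), against a predicted (280,207). Descending to grasp.

Emit:
send_rows(motion=[{"gripper":85,"travel":[0.6,-0.3,20],"rotation":[0,0,0]},{"gripper":85,"travel":[0,0,30],"rotation":[0,0,0]},{"gripper":85,"travel":[0,0,30],"rotation":[0,0,0]},{"gripper":85,"travel":[0,0,25],"rotation":[0,0,0]},{"gripper":85,"travel":[0,0,15],"rotation":[0,0,0]},{"gripper":85,"travel":[0,0,12],"rotation":[0,0,0]},{"gripper":85,"travel":[0,0,0],"rotation":[0,0,0]},{"gripper":50,"travel":[0,0,0],"rotation":[0,0,0]},{"gripper":35,"travel":[0,0,0],"rotation":[0,0,0]},{"gripper":28,"travel":[0,0,0],"rotation":[0,0,0]},{"gripper":24,"travel":[0,0,0],"rotation":[0,0,0]},{"gripper":20,"travel":[0,0,0],"rotation":[0,0,0]}], newtons=40)

```text
t: 2.9
tcp_pos: [0.4476, 0.2533, 0.1362]
tool_rot: [-0.261, 0.965, -0.0, 0.001]
force: [0.9, -3.3, 0.6]
finger_gap: 0.295
```

Emit:
send_rows(motion=[{"gripper":10,"travel":[0,0,0],"rotation":[0,0,0]},{"gripper":10,"travel":[0,0,0],"rotation":[0,0,0]},{"gripper":10,"travel":[0,0,0],"rotation":[0,0,0]},{"gripper":10,"travel":[0,0,0],"rotation":[0,0,0]}])

```text
t: 3.23
tcp_pos: [0.448, 0.2532, 0.1359]
tool_rot: [-0.261, 0.965, -0.0, 0.001]
force: [0.8, -2.1, 5.7]
finger_gap: 0.251
```

Run:
```python
from h import *
delta([.447,.2526,.135],120.06)
```

```text
t 3.23 tcp [0.448  0.2532 0.1359] yaw 120.23 tilt [ 0.002   0.0004 -1.    ] F [ 0.8464 -2.1026  5.676 ] gap 0.251
shift mm [1.1896 0.003  0.9359] turn 0.16511288780797884
```

Emit:
send_rows(motion=[{"gripper":10,"travel":[0,0,-3],"rotation":[0,0,0]},{"gripper":10,"travel":[0,0,-10],"rotation":[0,0,0]},{"gripper":10,"travel":[0,0,-20],"rotation":[0,0,0]},{"gripper":10,"travel":[0,0,-25],"rotation":[0,0,0]},{"gripper":10,"travel":[0,0,-25],"rotation":[0,0,0]},{"gripper":10,"travel":[0,0,-25],"rotation":[0,0,0]},{"gripper":10,"travel":[0,0,-25],"rotation":[0,0,0]},{"gripper":10,"travel":[0,0,-20],"rotation":[0,0,0]},{"gripper":10,"travel":[0,0,-7],"rotation":[0,0,0]},{"gripper":10,"travel":[0,0,0],"rotation":[0,0,0]},{"gripper":10,"travel":[0,0,0],"rotation":[0,0,0]},{"gripper":10,"travel":[0,0,0],"rotation":[0,0,0]}])

```text
t: 4.23
tcp_pos: [0.4457, 0.2528, 0.2936]
tool_rot: [-0.261, 0.965, -0.0, -0.002]
force: [-0.7, 0.5, -3.9]
finger_gap: 0.253
```

Run:
```python
from h import *
for k in range(6):
    manip.snapshot("scene") if k else 0; print(manip.sense()["force"])
a=cal("top");b=cal("scene")
print("tip",tri(ray("top",266.5,203.5),ray("scene",297.3,189)), plane("top",266.5,203.5,.252),plane("scene",297.3,189,.252))
for u,v in((286,205),(288.5,203),(290.5,201)): print("bend",plane("scene",u,v,.23))
d=np.array([np.cos(np.radians(-9.1)),np.sin(np.radians(-9.1))])
seat=plane("top",266.5,203.5,.252)[:2]+.03*d; print("seat",seat)
p=seat-.07*d
delta([p[0],p[1],.296],80.9)
```

```text
[-0.7143  0.5202 -3.8988]
[-0.1662  0.0032 -3.7252]
[-0.2109  0.8586 -2.7568]
[-0.3593 -0.6446 -2.9368]
[-0.348  -0.0151 -4.0887]
[ 0.6562  0.0927 -2.7607]
tip (array([0.5181, 0.0043, 0.2496]), [0.0016913620257221346, 0.0016913620257221198]) [0.5185 0.0027 0.252 ] [0.5192 0.0068 0.252 ]
bend [ 0.5581 -0.001   0.23  ]
bend [0.5501 0.0012 0.23  ]
bend [0.5427 0.0023 0.23  ]
seat [ 0.5482 -0.002 ]
t 4.48 tcp [0.4467 0.253  0.2943] yaw 120.23 tilt [-0.0022 -0.0006 -1.    ] F [ 0.6562  0.0927 -2.7607] gap 0.252
shift mm [  94.8922 -227.0312   -1.6612] turn 39.329319835818424
```

Emit:
send_rows(motion=[{"gripper":10,"travel":[4,-10,0],"rotation":[0,0,0]},{"gripper":10,"travel":[10,-24,-1],"rotation":[0,0,0]},{"gripper":10,"travel":[12,-29,-1],"rotation":[0,0,0]},{"gripper":10,"travel":[12,-29,0],"rotation":[0,0,0]},{"gripper":10,"travel":[12,-29,0],"rotation":[0,0,0]},{"gripper":10,"travel":[12,-29,0],"rotation":[0,0,0]},{"gripper":10,"travel":[12,-29,0],"rotation":[0,0,0]},{"gripper":10,"travel":[12,-28,0],"rotation":[0,0,0]},{"gripper":10,"travel":[9,-20,0],"rotation":[0,0,0]}])

```text
t: 5.23
tcp_pos: [0.4796, 0.0059, 0.2973]
tool_rot: [-0.26, 0.966, -0.001, -0.0]
force: [0.1, -0.0, -3.2]
finger_gap: 0.252
```

Emit:
send_rows(motion=[{"gripper":10,"travel":[0,0,0],"rotation":[0,0,3.3]},{"gripper":10,"travel":[0,0,0],"rotation":[0,0,6]},{"gripper":10,"travel":[0,0,0],"rotation":[0,0,6]},{"gripper":10,"travel":[0,0,0],"rotation":[0,0,6]},{"gripper":10,"travel":[0,0,0],"rotation":[0,0,6]},{"gripper":10,"travel":[0,0,0],"rotation":[0,0,6]},{"gripper":10,"travel":[0,0,0],"rotation":[0,0,6]},{"gripper":10,"travel":[0,0,0],"rotation":[0,0,0]},{"gripper":10,"travel":[0,0,0],"rotation":[0,0,0]},{"gripper":10,"travel":[0,0,0],"rotation":[0,0,0]}])

```text
t: 6.07
tcp_pos: [0.4792, 0.0088, 0.2973]
tool_rot: [0.078, 0.997, -0.0, -0.0]
force: [-0.1, -0.5, -3.1]
finger_gap: 0.255
```

Run:
```python
from h import *
delta([.549,-.0012,.296],80.9)
c=cal("wrist"); w=manip.snapshot("wrist")[:,:,::-1]; s=manip.snapshot("scene")[:,:,::-1]; t=manip.snapshot("top")[:,:,::-1]
import pickle; pickle.dump(c,open("w2.pkl","wb"))
for n,i in(("w2",w),("s2",s),("t2",t)): cv2.imwrite(f"pics/{n}.png",i)
def cr(I,x,y,w,h,f): return cv2.resize(I[y:y+h,x:x+w],None,fx=f,fy=f,interpolation=cv2.INTER_CUBIC)
M=np.hstack([cr(w,130,60,280,240,1.75),cr(s,235,150,100,137,3.06)[:420,:300]]); cv2.imwrite("pics/m2.png",M)
H=cv2.cvtColor(w,cv2.COLOR_BGR2HSV); m=cv2.inRange(H,(16,90,60),(34,255,255)); ys,xs=np.nonzero(m)
for y in sorted(set(ys))[::4]: print(y,xs[ys==y].mean(),(ys==y).sum())
for p in([.549,-.0012,.23],[.5193,.0035,.252],[.60,-.009,.242],[.69,-.0235,.242]): print(proj("wrist",p,c))
```

```text
t 6.07 tcp [0.4792 0.0088 0.2973] yaw 81.05 tilt [-0.0002 -0.0002 -1.    ] F [-0.0969 -0.4903 -3.1496] gap 0.255
shift mm [-70.4677   0.9539   1.2445] turn 0.14619275038137403Traceback (most recent call last):
  File "<stdin>", line 7, in <module>
    return _nx.concatenate(arrs, 1, dtype=dtype, casting=casting)
           ~~~~~~~~~~~~~~~^^^^^^^^^^^^^^^^^^^^^^^^^^^^^^^^^^^^^^^
ValueError: all the input array dimensions except for the concatenation axis must match exactly, but along dimension 0, the array at index 0 has size 420 and the array at index 1 has size 419
```

Run:
```python
from h import *
import pickle; c=pickle.load(open("w2.pkl","rb"))
w,s=cv2.imread("pics/w2.png"),cv2.imread("pics/s2.png")
M=np.hstack([cv2.resize(w[60:300,130:410],(490,420)),cv2.resize(s[150:287,235:335],(300,420),interpolation=cv2.INTER_CUBIC)]); cv2.imwrite("pics/m2.png",M)
H=cv2.cvtColor(w,cv2.COLOR_BGR2HSV); m=cv2.inRange(H,(16,90,60),(34,255,255)); ys,xs=np.nonzero(m)
for y in sorted(set(ys))[::4]: print(y,xs[ys==y].mean(),(ys==y).sum())
for p in([.549,-.0012,.23],[.5193,.0035,.252],[.60,-.009,.242],[.69,-.0235,.242]): print(np.array(proj("wrist",p,c)))
```

```text
338 285.0 9
342 285.0 9
346 285.0 9
350 285.0 9
354 284.5 10
358 285.0 9
362 285.0 9
366 285.0 9
370 285.0 9
374 285.0 9
378 284.0 7
[283.0157 306.4224]
[283.3756 288.6752]
[283.2969 372.0334]
[282.6975 454.1255]
```

View pics/m2.png

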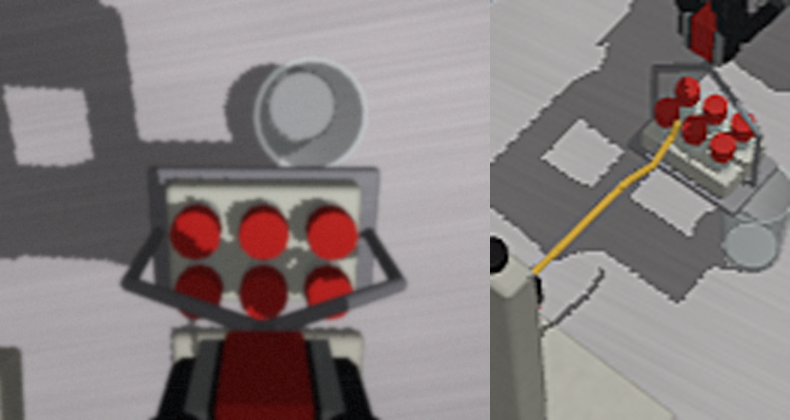

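The wrist view shows the carrier square to the wire. The wire is at image x=285 and the yoke peak and grip at about 281, so I shift +1.8 mm in tool y. The scene view shows the hook tip just short of the yoke opening. Now threading it on.

Emit:
send_rows(motion=[{"gripper":10,"travel":[-3,1,0],"rotation":[0,0,0]},{"gripper":10,"travel":[-7,0.8,0],"rotation":[0,0,0]},{"gripper":10,"travel":[-8,0,0],"rotation":[0,0,0]},{"gripper":10,"travel":[-8,0,0],"rotation":[0,0,0]},{"gripper":10,"travel":[-8,0,0],"rotation":[0,0,0]},{"gripper":10,"travel":[-8,0,0],"rotation":[0,0,0]},{"gripper":10,"travel":[-8,0,0],"rotation":[0,0,0]},{"gripper":10,"travel":[-8,0,0],"rotation":[0,0,0]},{"gripper":10,"travel":[-7,0,0],"rotation":[0,0,0]},{"gripper":10,"travel":[-5,0,0],"rotation":[0,0,0]},{"gripper":10,"travel":[0,0,0],"rotation":[0,0,0]},{"gripper":10,"travel":[0,0,0],"rotation":[0,0,0]}])

```text
t: 7.22
tcp_pos: [0.5487, -0.0001, 0.2971]
tool_rot: [0.079, 0.997, 0.0, -0.0]
force: [0.2, -0.8, -3.4]
finger_gap: 0.254
```

Run:
```python
from h import *
delta([.549,-.0015,.2585],80.9)
F=[]
for n in("scene","top","scene","scene"): im=manip.snapshot(n); cv2.imwrite(f"pics/{n}3.png",im[:,:,::-1]); F.append(manip.sense()["force"])
print(np.mean(F,0))
s=cv2.imread("pics/scene3.png");t=cv2.imread("pics/top3.png")
cv2.imwrite("pics/m3.png",np.hstack([cv2.resize(s[140:270,230:340],(440,520),interpolation=cv2.INTER_CUBIC),cv2.resize(t[120:230,240:316],(359,520),interpolation=cv2.INTER_CUBIC)]))
```

```text
t 7.22 tcp [ 0.5487 -0.0001  0.2971] yaw 80.94 tilt [-0.0008  0.0001 -1.    ] F [ 0.1694 -0.8354 -3.4437] gap 0.254
shift mm [-0.5228 -1.3707 38.6105] turn 0.03550675028449746
[-0.0091 -0.1663 -3.0085]
```

View pics/m3.png

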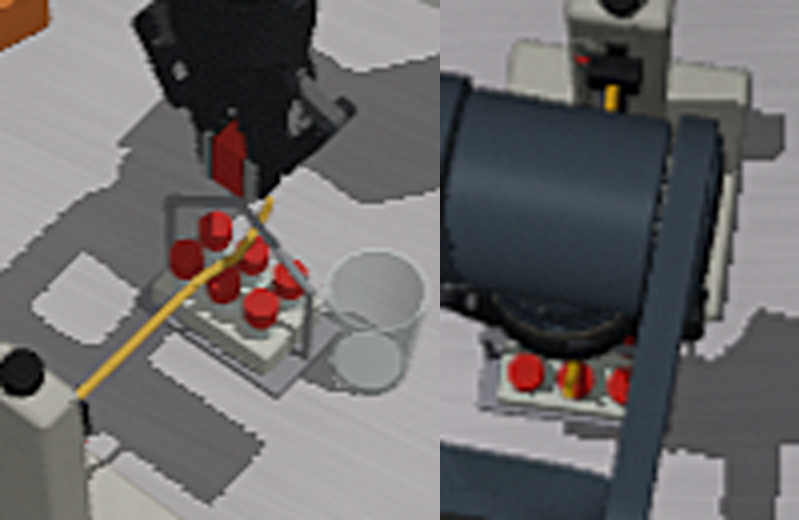

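The scene crop shows the yellow wire passing through the yoke, with its tip at (268,205) on the robot side. Lowering gently.

Emit:
send_rows(motion=[{"gripper":10,"travel":[0,0,5],"rotation":[0,0,0]},{"gripper":10,"travel":[0,0,8],"rotation":[0,0,0]},{"gripper":10,"travel":[0,0,8],"rotation":[0,0,0]},{"gripper":10,"travel":[0,0,5],"rotation":[0,0,0]},{"gripper":10,"travel":[0,0,3],"rotation":[0,0,0]},{"gripper":10,"travel":[0,0,2],"rotation":[0,0,0]},{"gripper":10,"travel":[0,0,1.5],"rotation":[0,0,0]},{"gripper":10,"travel":[0,0,1.5],"rotation":[0,0,0]},{"gripper":10,"travel":[0,0,1.5],"rotation":[0,0,0]},{"gripper":10,"travel":[0,0,1.5],"rotation":[0,0,0]},{"gripper":10,"travel":[0,0,1.5],"rotation":[0,0,0]},{"gripper":10,"travel":[0,0,1.5],"rotation":[0,0,0]}])

```text
t: 8.42
tcp_pos: [0.549, -0.0001, 0.2574]
tool_rot: [0.079, 0.997, -0.0, 0.0]
force: [0.2, -0.7, -2.1]
finger_gap: 0.253
```

Emit:
send_rows(motion=[{"gripper":10,"travel":[0,0,1.5],"rotation":[0,0,0]},{"gripper":10,"travel":[0,0,1.5],"rotation":[0,0,0]},{"gripper":10,"travel":[0,0,1.5],"rotation":[0,0,0]},{"gripper":10,"travel":[0,0,1.5],"rotation":[0,0,0]},{"gripper":10,"travel":[0,0,1.5],"rotation":[0,0,0]},{"gripper":10,"travel":[0,0,1.5],"rotation":[0,0,0]},{"gripper":10,"travel":[0,0,1.5],"rotation":[0,0,0]},{"gripper":10,"travel":[0,0,1.5],"rotation":[0,0,0]},{"gripper":10,"travel":[0,0,1],"rotation":[0,0,0]},{"gripper":10,"travel":[0,0,0],"rotation":[0,0,0]},{"gripper":10,"travel":[0,0,0],"rotation":[0,0,0]}])

```text
t: 9.33
tcp_pos: [0.5489, -0.0001, 0.2444]
tool_rot: [0.079, 0.997, -0.0, 0.0]
force: [1.3, 0.7, -1.4]
finger_gap: 0.257
```

```bash
cat >> h.py <<'E'
def avgF(k=12):
    F=[]
    for i in range(k): im=manip.snapshot("scene"); F.append(manip.sense()["force"])
    F=np.array(F); print("F",F.mean(0),"se",F.std(0)/np.sqrt(k)); return im[:,:,::-1]
E
python3 - <<'E'
from h import *
delta(None); im=avgF(); delta(None); cv2.imwrite("pics/s4.png",im)
E
```

```text
t 9.33 tcp [ 0.5489 -0.0001  0.2444] yaw 80.93 tilt [ 0.0003 -0.0001 -1.    ] F [ 1.2555  0.6943 -1.3844] gap 0.257
F [ 0.33    0.0001 -1.1827] se [0.1978 0.1296 0.1117]
t 9.93 tcp [ 0.5489 -0.0001  0.2444] yaw 80.93 tilt [ 0.0003 -0.0001 -1.    ] F [ 1.5483  0.0673 -1.7269] gap 0.254
```

Emit:
send_rows(motion=[{"gripper":10,"travel":[0,0,1],"rotation":[0,0,0]},{"gripper":10,"travel":[0,0,1.5],"rotation":[0,0,0]},{"gripper":10,"travel":[0,0,1.5],"rotation":[0,0,0]},{"gripper":10,"travel":[0,0,1.5],"rotation":[0,0,0]},{"gripper":10,"travel":[0,0,1.5],"rotation":[0,0,0]},{"gripper":10,"travel":[0,0,1],"rotation":[0,0,0]},{"gripper":10,"travel":[0,0,0],"rotation":[0,0,0]},{"gripper":10,"travel":[0,0,0],"rotation":[0,0,0]}])

```text
t: 10.6
tcp_pos: [0.5489, -0.0001, 0.2363]
tool_rot: [0.079, 0.997, -0.0, 0.0]
force: [1.3, -0.2, -0.5]
finger_gap: 0.252
```

Run:
```python
from h import *
delta(None); im=avgF(40); delta(None); cv2.imwrite("pics/s5.png",im)
```

```text
t 10.6 tcp [ 0.5489 -0.0001  0.2363] yaw 80.93 tilt [ 0.0002 -0.     -1.    ] F [ 1.3228 -0.2364 -0.5065] gap 0.252
F [ 1.2537 -0.2684 -0.5081] se [0.0823 0.0743 0.0835]
t 12.6 tcp [ 0.5488 -0.0001  0.2363] yaw 80.93 tilt [ 0.0001 -0.     -1.    ] F [ 1.1241 -0.7871 -0.141 ] gap 0.251
```

Fx of about 1.25 N shows that the yoke bears on the tip-side slope of the hook, short of the seat. I'll ease it forward along the wire.

Emit:
send_rows(motion=[{"gripper":10,"travel":[-0.7,0,0],"rotation":[0,0,0]},{"gripper":10,"travel":[-0.7,0,0],"rotation":[0,0,0]},{"gripper":10,"travel":[-0.7,0,0],"rotation":[0,0,0]},{"gripper":10,"travel":[-0.7,0,0],"rotation":[0,0,0]},{"gripper":10,"travel":[-0.7,0,0],"rotation":[0,0,0]},{"gripper":10,"travel":[-0.7,0,0],"rotation":[0,0,0]},{"gripper":10,"travel":[0,0,0],"rotation":[0,0,0]},{"gripper":10,"travel":[0,0,0],"rotation":[0,0,0]}])

```text
t: 13.27
tcp_pos: [0.5519, -0.0002, 0.2359]
tool_rot: [0.079, 0.997, 0.0, -0.001]
force: [-3.2, 2.3, -0.7]
finger_gap: 0.254
```

Run:
```python
from h import *
im=avgF(30); delta(None); cv2.imwrite("pics/s6.png",im)
```

```text
F [-3.5957  3.6912 -0.5118] se [0.0865 0.0975 0.0806]
t 14.77 tcp [ 0.5521 -0.0003  0.236 ] yaw 80.93 tilt [-0.002   0.0009 -1.    ] F [-3.2773  3.2219 -0.612 ] gap 0.253
```

Run:
```python
from h import *
s=cv2.imread("pics/s6.png"); w=manip.snapshot("wrist")[:,:,::-1]; cv2.imwrite("pics/w6.png",w)
print(manip.sense()["ft_torque"])
cv2.imwrite("pics/m6.png",np.hstack([cv2.resize(s[140:270,230:340],(440,520),interpolation=cv2.INTER_CUBIC),cv2.resize(w[140:380,195:355],(347,520),interpolation=cv2.INTER_CUBIC)]))
```

```text
[0.7033 0.7811 0.0012]
```

View pics/m6.png

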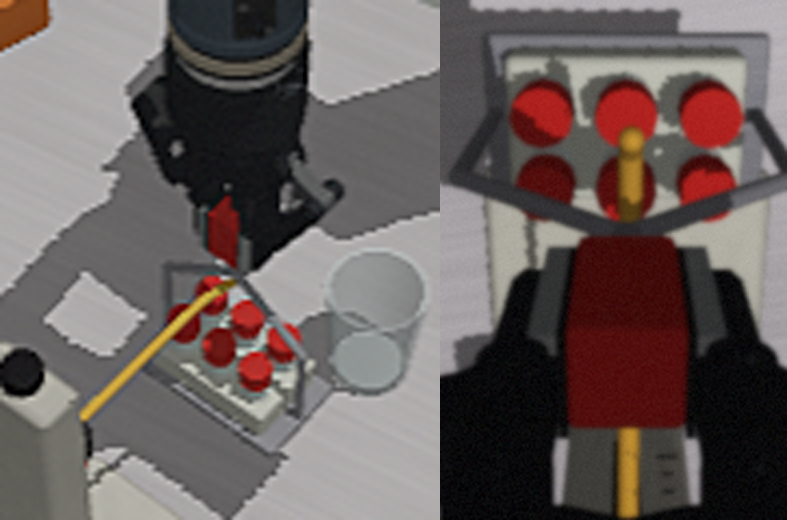

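The wrist crop shows the wire (x=630) centred under the yoke peak (628), with the tip ahead at (630,135). It's seated but wedged sideways, so I'll ease back about 2 mm.

Emit:
send_rows(motion=[{"gripper":10,"travel":[0.7,0.1,0],"rotation":[0,0,0]},{"gripper":10,"travel":[0.7,0.1,0],"rotation":[0,0,0]},{"gripper":10,"travel":[0.6,0.1,0],"rotation":[0,0,0]},{"gripper":10,"travel":[0,0,0],"rotation":[0,0,0]},{"gripper":10,"travel":[0,0,0],"rotation":[0,0,0]}])

```text
t: 15.23
tcp_pos: [0.5518, -0.0002, 0.2366]
tool_rot: [0.079, 0.997, -0.0, 0.001]
force: [-0.6, 3.2, -1.7]
finger_gap: 0.252
```

Run:
```python
from h import *
im=avgF(20); delta(None); cv2.imwrite("pics/s7.png",im)
```

```text
F [ 0.7477  3.357  -0.7361] se [0.2184 0.1156 0.0857]
t 16.23 tcp [ 0.5515 -0.0002  0.2365] yaw 80.94 tilt [ 0.0013 -0.0002 -1.    ] F [ 2.5202  3.6129 -1.0232] gap 0.252
```

Emit:
send_rows(motion=[{"gripper":10,"travel":[-0.1,0.25,0],"rotation":[0,0,0]},{"gripper":10,"travel":[-0.1,0.25,0],"rotation":[0,0,0]},{"gripper":10,"travel":[-0.1,0.25,0],"rotation":[0,0,0]},{"gripper":10,"travel":[0,0,0],"rotation":[0,0,0]},{"gripper":10,"travel":[0,0,0],"rotation":[0,0,0]}])

```text
t: 16.65
tcp_pos: [0.5515, 0.0001, 0.2363]
tool_rot: [0.079, 0.997, -0.0, 0.0]
force: [1.3, 0.5, 0.4]
finger_gap: 0.251
```

Run:
```python
from h import *
im=avgF(10);im=avgF(10); delta(None)
```

```text
F [ 1.7338 -0.1556 -0.7232] se [0.1292 0.2328 0.1811]
F [ 1.6584 -0.1247 -0.4737] se [0.1698 0.1431 0.1538]
t 17.65 tcp [0.5513 0.0006 0.2363] yaw 80.94 tilt [-0.0002 -0.     -1.    ] F [ 1.9511 -0.1869  0.0436] gap 0.251
```

Emit:
send_rows(motion=[{"gripper":10,"travel":[-0.15,0,0.5],"rotation":[0,0,0]},{"gripper":10,"travel":[-0.2,0,1],"rotation":[0,0,0]},{"gripper":10,"travel":[0,0,1],"rotation":[0,0,0]},{"gripper":10,"travel":[0,0,1],"rotation":[0,0,0]},{"gripper":10,"travel":[0,0,0.5],"rotation":[0,0,0]},{"gripper":10,"travel":[0,0,0],"rotation":[0,0,0]},{"gripper":10,"travel":[0,0,0],"rotation":[0,0,0]}])

```text
t: 18.23
tcp_pos: [0.5515, 0.0006, 0.2322]
tool_rot: [0.079, 0.997, 0.0, -0.0]
force: [-0.2, -0.0, 0.3]
finger_gap: 0.25
```

Run:
```python
from h import *
im=avgF(20);im=avgF(40); delta(None)
```

```text
F [-0.7256  0.4361 -0.1572] se [0.1526 0.1003 0.1278]
F [-1.5251  0.7647 -0.1776] se [0.0986 0.0842 0.0696]
t 21.23 tcp [0.5517 0.0006 0.2323] yaw 80.93 tilt [-0.0002  0.0001 -1.    ] F [-2.1085  1.6092 -0.3176] gap 0.246
```

Emit:
send_rows(motion=[{"gripper":10,"travel":[0.2,0.1,0.5],"rotation":[0,0,0]},{"gripper":10,"travel":[0.15,0.1,0.6],"rotation":[0,0,0]},{"gripper":10,"travel":[0,0,0.5],"rotation":[0,0,0]},{"gripper":10,"travel":[0,0,0],"rotation":[0,0,0]},{"gripper":10,"travel":[0,0,0],"rotation":[0,0,0]}], newtons=20)

```text
t: 21.65
tcp_pos: [0.5517, 0.0006, 0.2308]
tool_rot: [0.079, 0.997, -0.0, 0.0]
force: [-0.9, 1.0, 0.1]
finger_gap: 0.254
```

Run:
```python
from h import *
im=avgF(30); im=avgF(15); delta(None)
```

```text
Traceback (most recent call last):
  File "h.py", line 24, in avgF
    for i in range(k): im=manip.snapshot("scene"); F.append(manip.sense()["force"])
                          ~~~~~~~~~~~~~~^^^^^^^^^
ValueError: 200 camera calls are used up
```

The camera budget is spent, because I used snapshots to average the force. From here I'll sample forces with idle rows and use the pictures already saved.

Emit:
send_rows(motion=[{"gripper":10,"travel":[0,0,0],"rotation":[0,0,0]}])

```text
t: 21.83
tcp_pos: [0.5517, 0.0006, 0.2308]
tool_rot: [0.079, 0.997, -0.0, 0.0]
force: [-1.1, 0.1, 0.5]
finger_gap: 0.256
```

Emit:
send_rows(motion=[{"gripper":10,"travel":[0,0,0],"rotation":[0,0,0]}])

```text
t: 21.92
tcp_pos: [0.5516, 0.0006, 0.2308]
tool_rot: [0.079, 0.997, -0.0, 0.0]
force: [-1.2, 0.8, -0.6]
finger_gap: 0.258
```

Emit:
send_rows(motion=[{"gripper":10,"travel":[0,0,0],"rotation":[0,0,0]}])

```text
t: 22.0
tcp_pos: [0.5517, 0.0007, 0.2308]
tool_rot: [0.079, 0.997, -0.0, 0.0]
force: [-0.7, 0.1, 0.4]
finger_gap: 0.256
```

Emit:
send_rows(motion=[{"gripper":10,"travel":[0,0,0],"rotation":[0,0,0]}])

```text
t: 22.08
tcp_pos: [0.5517, 0.0006, 0.2308]
tool_rot: [0.079, 0.997, -0.0, 0.0]
force: [-1.3, 0.1, 0.4]
finger_gap: 0.252
```

Emit:
send_rows(motion=[{"gripper":10,"travel":[0,0,0],"rotation":[0,0,0]}])

```text
t: 22.17
tcp_pos: [0.5516, 0.0007, 0.2308]
tool_rot: [0.079, 0.997, -0.0, 0.0]
force: [-0.9, 0.5, -0.3]
finger_gap: 0.249
```

Emit:
send_rows(motion=[{"gripper":10,"travel":[0,0,0],"rotation":[0,0,0]}])

```text
t: 22.25
tcp_pos: [0.5516, 0.0007, 0.2308]
tool_rot: [0.079, 0.997, -0.0, 0.0]
force: [-1.2, 0.4, 0.5]
finger_gap: 0.252
```

Emit:
send_rows(motion=[{"gripper":10,"travel":[0,0,0],"rotation":[0,0,0]}])

```text
t: 22.33
tcp_pos: [0.5516, 0.0007, 0.2308]
tool_rot: [0.079, 0.997, -0.0, 0.0]
force: [0.3, 0.3, 0.2]
finger_gap: 0.251
```

Emit:
send_rows(motion=[{"gripper":10,"travel":[0,0,0],"rotation":[0,0,0]}])

```text
t: 22.42
tcp_pos: [0.5516, 0.0007, 0.2308]
tool_rot: [0.079, 0.997, -0.0, 0.0]
force: [-1.4, -0.1, 0.4]
finger_gap: 0.254
```

Run:
```python
from h import *
delta(None)
# refine button from saved pictures
for n,g in (("top",(345,168,375,188)),("scene",(178,207,202,224))):
    I=cv2.imread(f"pics/{n}0.png"); H=cv2.cvtColor(I,cv2.COLOR_BGR2HSV); m=cv2.inRange(H,(50,100,40),(90,255,255)); k=np.zeros_like(m); k[g[1]:g[3],g[0]:g[2]]=255
    mm=cv2.moments(m&k,True); print(n,mm["m10"]/mm["m00"],mm["m01"]/mm["m00"],mm["m00"],plane(n,mm["m10"]/mm["m00"],mm["m01"]/mm["m00"],.06))
```

```text
t 22.42 tcp [0.5516 0.0007 0.2308] yaw 80.93 tilt [ 0.0004 -0.0002 -1.    ] F [-1.3989 -0.1338  0.3606] gap 0.254
top 359.3243243243243 174.0 111.0 [ 0.6253 -0.2722  0.06  ]
scene 189.65934065934067 217.93406593406593 91.0 [ 0.614  -0.2654  0.06  ]
```

Fz averages about +0.2 ± 0.15 N, which is balanced. Releasing gently.

Emit:
send_rows(motion=[{"gripper":22,"travel":[0,0,0],"rotation":[0,0,0]},{"gripper":23,"travel":[0,0,0],"rotation":[0,0,0]},{"gripper":24.5,"travel":[0,0,0],"rotation":[0,0,0]},{"gripper":26,"travel":[0,0,0],"rotation":[0,0,0]},{"gripper":29,"travel":[0,0,0],"rotation":[0,0,0]},{"gripper":33,"travel":[0,0,0],"rotation":[0,0,0]},{"gripper":38,"travel":[0,0,0],"rotation":[0,0,0]},{"gripper":44,"travel":[0,0,0],"rotation":[0,0,0]},{"gripper":50,"travel":[0,0,0],"rotation":[0,0,0]},{"gripper":56,"travel":[0,0,0],"rotation":[0,0,0]},{"gripper":60,"travel":[0,0,0],"rotation":[0,0,0]},{"gripper":60,"travel":[0,0,0],"rotation":[0,0,0]}])

```text
t: 23.42
tcp_pos: [0.5515, 0.0008, 0.2307]
tool_rot: [0.079, 0.997, 0.0, 0.0]
force: [0.3, 0.6, -0.2]
finger_gap: 0.706
```

Emit:
send_rows(motion=[{"gripper":60,"travel":[0,0,0],"rotation":[0,0,0]},{"gripper":60,"travel":[0,0,0],"rotation":[0,0,0]},{"gripper":60,"travel":[0,0,0],"rotation":[0,0,0]},{"gripper":60,"travel":[0,0,0],"rotation":[0,0,0]},{"gripper":60,"travel":[0,0,0],"rotation":[0,0,0]},{"gripper":60,"travel":[0,0,0],"rotation":[0,0,0]}])

```text
t: 23.92
tcp_pos: [0.5515, 0.0008, 0.2307]
tool_rot: [0.079, 0.997, -0.0, 0.0]
force: [-0.5, 0.7, -0.5]
finger_gap: 0.705
```

Run:
```python
from h import *
delta(None)
# button edge fit from saved pictures
for n,g in (("top",(345,168,375,190)),("scene",(176,205,204,228))):
    I=cv2.imread(f"pics/{n}0.png")[g[1]:g[3],g[0]:g[2]]; print(n,g); print(cv2.cvtColor(I,cv2.COLOR_BGR2HSV)[:,:,1]); print(I[:,:,1])
cv2.calibrateCamera
```

```text
t 23.92 tcp [0.5515 0.0008 0.2307] yaw 80.93 tilt [ 0. -0. -1.] F [-0.469   0.7101 -0.5417] gap 0.705
top (345, 168, 375, 190)
[[  3  20  19  20  16  21  53 136 142 134 129 124 114 114 119 118 124 116
  116 119 116 117 142  50  19  16  20  13   5   4]
 [  3  25  18  18  16  19  18  27  42  78 131 138 126 126 116 114 119 131
  128 128 126 133 154  19  16  18  17   8   8   2]
 [  3  23  16  19  18  16  17  18  16  19  18  27  36  84 118 126 129 135
  131 131 128 155 105  19  21  18  17   9   9   8]
 [  8  18  19  16  16  18  18  17  18  17  22  18  21  43  77  26  33  40
   76 138 149 161 118  21  16  17  14  10   8   8]
 [  9  20  20  16  18  20  19  18  20   7 128 255 255  70 119 142  34  16
   18  17  29  33  36  16  19  18  12  11   4   6]
 [ 21  19  19  19  19  15  18  17  25 170  36 192 205 188 193 193 167 128
   21  17  17  18  19  18  21  20   4  11   8   6]
 [ 20  16  19  19  18  17  18   9 170 182 200 188 183 185 189 188 195 191
  170  14  18  19  20  16  18  18   4   6   6   6]
 [ 25  18  16  18  19  16  20  64 170 186 181 182 178 185 188 191 189 206
  220 255  18  19  16  1
[... 9239 characters left out ...]
150 110 106 154 170 175 126  28  17  18  33  60  69  73  75  78  60  35
   21  18  20   0 122 167 169 164 163 162]
 [ 92  98  99  96 138 173 123  17   9  20  17  17  23  38  46  28  15  16
   17  28  12   0 109 159 167 164 162 163]
 [ 99 105 105 102  97 143 182 129   8  14  22  21  18  20  17  18  18  24
   29  12   0  74 158 170 165 164 164 165]
 [102 106 105 105 104  99 147 158  94   0  12  19  21  24  23  27  32  17
    0   0  78 160 172 165 164 164 166 167]
 [104 105 105 105 104 103  95 132 111  41   0   0   0   5   1   3   0   0
    0  74 161 175 166 164 164 164 165 170]
 [104 106 107 105 104 105  99  94 134 183 134  22   3   2   4   1   2  78
  168 182 172 166 165 165 164 163 165 147]]
```

Released with no contact force left. Retreating straight up, then I'll check the blue carrier's position against the pressing pose.

Emit:
send_rows(motion=[{"gripper":60,"travel":[0,0,-3],"rotation":[0,0,0]},{"gripper":60,"travel":[0,0,-6],"rotation":[0,0,0]},{"gripper":60,"travel":[0,0,-10],"rotation":[0,0,0]},{"gripper":60,"travel":[0,0,-15],"rotation":[0,0,0]},{"gripper":60,"travel":[0,0,-20],"rotation":[0,0,0]},{"gripper":60,"travel":[0,0,-20],"rotation":[0,0,0]},{"gripper":60,"travel":[0,0,-20],"rotation":[0,0,0]},{"gripper":60,"travel":[0,0,-20],"rotation":[0,0,0]},{"gripper":60,"travel":[0,0,0],"rotation":[0,0,0]},{"gripper":60,"travel":[0,0,0],"rotation":[0,0,0]}])

```text
t: 24.75
tcp_pos: [0.5521, 0.0007, 0.3466]
tool_rot: [0.079, 0.997, -0.0, 0.002]
force: [0.2, -0.1, -0.9]
finger_gap: 0.704
```

Run:
```python
from h import *
delta([.6155,-.267,.30],0)
for n in("top","scene"):
    I=cv2.imread(f"pics/{n}0.png");H=cv2.cvtColor(I,cv2.COLOR_BGR2HSV)
    k,l,st,ce=cv2.connectedComponentsWithStats(cv2.inRange(H,(105,130,50),(125,255,255)))
    g=(340,195,395,245) if n=="top" else (190,150,230,215)
    print(n,[(st[i].tolist(),ce[i].round(1).tolist()) for i in range(1,k) if st[i,4]>8 and g[0]<ce[i][0]<g[2] and g[1]<ce[i][1]<g[3]])
```

```text
t 24.75 tcp [0.5521 0.0007 0.3466] yaw 80.94 tilt [ 0.0041 -0.0008 -1.    ] F [ 0.1623 -0.1192 -0.8802] gap 0.704
shift mm [-104.5529 -254.3287   47.1052] turn 80.93534942807554
top [([360, 207, 7, 6, 25], [363.6, 209.5]), ([369, 211, 14, 13, 91], [376.8, 216.4]), ([355, 215, 7, 7, 38], [358.1, 218.1]), ([363, 220, 7, 7, 39], [366.1, 223.3]), ([371, 226, 7, 7, 38], [374.1, 228.6])]
scene [([200, 154, 11, 16, 115], [204.9, 161.6]), ([210, 174, 11, 22, 86], [215.0, 185.1]), ([199, 177, 13, 22, 134], [204.8, 187.7])]
```

Emit:
send_rows(motion=[{"gripper":60,"travel":[-5,-12,0],"rotation":[0,0,0]},{"gripper":60,"travel":[-10,-25,0],"rotation":[0,0,0]},{"gripper":60,"travel":[-11,-27,0],"rotation":[0,0,0]},{"gripper":60,"travel":[-11,-27,0],"rotation":[0,0,0]},{"gripper":40,"travel":[-11,-27,0],"rotation":[0,0,0]},{"gripper":20,"travel":[-11,-27,0],"rotation":[0,0,0]},{"gripper":0,"travel":[-11,-27,0],"rotation":[0,0,0]},{"gripper":0,"travel":[-11,-27,0],"rotation":[0,0,0]},{"gripper":0,"travel":[-11,-27,0],"rotation":[0,0,0]},{"gripper":0,"travel":[-8,-18,0],"rotation":[0,0,0]},{"gripper":0,"travel":[-4.5,-10,0],"rotation":[0,0,0]}])

```text
t: 25.67
tcp_pos: [0.614, -0.2702, 0.3422]
tool_rot: [0.081, 0.997, 0.0, -0.002]
force: [-0.4, 0.2, 0.0]
finger_gap: -0.003
```

Emit:
send_rows(motion=[{"gripper":0,"travel":[0,0,0],"rotation":[0,0,6.7]},{"gripper":0,"travel":[0,0,0],"rotation":[0,0,6.7]},{"gripper":0,"travel":[0,0,0],"rotation":[0,0,6.7]},{"gripper":0,"travel":[0,0,0],"rotation":[0,0,6.7]},{"gripper":0,"travel":[0,0,0],"rotation":[0,0,6.7]},{"gripper":0,"travel":[0,0,0],"rotation":[0,0,6.7]},{"gripper":0,"travel":[0,0,0],"rotation":[0,0,6.7]},{"gripper":0,"travel":[0,0,0],"rotation":[0,0,6.7]},{"gripper":0,"travel":[0,0,0],"rotation":[0,0,6.7]},{"gripper":0,"travel":[0,0,0],"rotation":[0,0,6.7]},{"gripper":0,"travel":[0,0,0],"rotation":[0,0,6.7]},{"gripper":0,"travel":[0,0,0],"rotation":[0,0,6.7]}])

```text
t: 26.67
tcp_pos: [0.614, -0.2661, 0.3433]
tool_rot: [0.706, 0.709, -0.0, -0.001]
force: [-0.4, 0.7, -0.1]
finger_gap: 0.002
```

Run:
```python
from h import *
delta([.6155,-.267,.08],0)
print("blue",tri(ray("top",376.8,216.4),ray("scene",204.9,161.6)))
```

```text
t 26.67 tcp [ 0.614  -0.2661  0.3433] yaw 0.23 tilt [-0.0025  0.0017 -1.    ] F [-0.4429  0.7089 -0.146 ] gap 0.002
shift mm [ -1.3483   2.1843 263.2984] turn 0.22800403833767766
blue (array([ 0.4872, -0.2956,  0.1477]), [0.002603400338526072, 0.0026034003385259144])
```

Emit:
send_rows(motion=[{"gripper":0,"travel":[-0.6,1.2,15],"rotation":[0,0,0]},{"gripper":0,"travel":[0,0,30],"rotation":[0,0,0]},{"gripper":0,"travel":[0,0,33],"rotation":[0,0,0]},{"gripper":0,"travel":[0,0,33],"rotation":[0,0,0]},{"gripper":0,"travel":[0,0,33],"rotation":[0,0,0]},{"gripper":0,"travel":[0,0,33],"rotation":[0,0,0]},{"gripper":0,"travel":[0,0,30],"rotation":[0,0,0]},{"gripper":0,"travel":[0,0,20],"rotation":[0,0,0]},{"gripper":0,"travel":[0,0,12],"rotation":[0,0,0]},{"gripper":0,"travel":[0,0,6],"rotation":[0,0,0]},{"gripper":0,"travel":[0,0,0],"rotation":[0,0,0]},{"gripper":0,"travel":[0,0,0],"rotation":[0,0,0]}])

```text
t: 27.67
tcp_pos: [0.6164, -0.2674, 0.1004]
tool_rot: [0.704, 0.71, 0.0, 0.001]
force: [0.1, -0.9, 0.9]
finger_gap: 0.001
```

Run:
```python
from h import *
delta([.6155,-.267,.07],0)
```

```text
t 27.67 tcp [ 0.6164 -0.2674  0.1004] yaw 0.54 tilt [ 0.0011 -0.0007 -1.    ] F [ 0.0802 -0.9248  0.8858] gap 0.001
shift mm [ 0.4683 -0.9283 30.4361] turn 0.5420564198728249
```

Emit:
send_rows(motion=[{"gripper":0,"travel":[0,-0.5,12],"rotation":[0,0,0]},{"gripper":0,"travel":[0,0,12],"rotation":[0,0,0]},{"gripper":0,"travel":[0,0,6],"rotation":[0,0,0]},{"gripper":0,"travel":[0,0,0],"rotation":[0,0,0]}])

```text
t: 28.0
tcp_pos: [0.6151, -0.267, 0.0686]
tool_rot: [0.704, 0.71, -0.0, -0.0]
force: [-1.1, 1.3, 3.2]
finger_gap: 0.002
```

Emit:
send_rows(motion=[{"gripper":0,"travel":[0,0,2],"rotation":[0,0,0]},{"gripper":0,"travel":[0,0,2],"rotation":[0,0,0]},{"gripper":0,"travel":[0,0,0],"rotation":[0,0,0]}])

```text
t: 28.25
tcp_pos: [0.6152, -0.2671, 0.0663]
tool_rot: [0.704, 0.71, -0.0, -0.0]
force: [-1.3, 0.4, 3.8]
finger_gap: 0.003
```

Emit:
send_rows(motion=[{"gripper":0,"travel":[0,0,2],"rotation":[0,0,0]},{"gripper":0,"travel":[0,0,0],"rotation":[0,0,0]}])

```text
t: 28.42
tcp_pos: [0.6152, -0.2671, 0.066]
tool_rot: [0.704, 0.71, -0.0, 0.0]
force: [-3.4, 2.2, 12.3]
finger_gap: 0.002
```

Emit:
send_rows(motion=[{"gripper":0,"travel":[0,0,2],"rotation":[0,0,0]},{"gripper":0,"travel":[0,0,0],"rotation":[0,0,0]}])

```text
t: 28.58
tcp_pos: [0.6153, -0.2671, 0.0658]
tool_rot: [0.704, 0.711, -0.0, 0.0]
force: [-6.1, 3.0, 20.7]
finger_gap: -0.0
```

The button bottomed at TCP z = 0.066 with over 12 N, so it is fully pressed. Now lifting off.

Emit:
send_rows(motion=[{"gripper":0,"travel":[0,0,-3],"rotation":[0,0,0]},{"gripper":0,"travel":[0,0,-6],"rotation":[0,0,0]},{"gripper":0,"travel":[0,0,-15],"rotation":[0,0,0]},{"gripper":0,"travel":[0,0,-25],"rotation":[0,0,0]},{"gripper":0,"travel":[0,0,-30],"rotation":[0,0,0]},{"gripper":0,"travel":[0,0,-30],"rotation":[0,0,0]},{"gripper":0,"travel":[0,0,-25],"rotation":[0,0,0]},{"gripper":0,"travel":[0,0,-10],"rotation":[0,0,0]},{"gripper":0,"travel":[0,0,0],"rotation":[0,0,0]},{"gripper":0,"travel":[0,0,0],"rotation":[0,0,0]},{"gripper":0,"travel":[0,0,0],"rotation":[0,0,0]}])

```text
t: 29.5
tcp_pos: [0.6141, -0.2663, 0.2034]
tool_rot: [0.704, 0.71, -0.0, -0.002]
force: [0.0, 0.3, 0.4]
finger_gap: -0.002
```

Run:
```python
from h import *
delta(None); print(manip.sense()["qd"]); print(manip.sign_off())
```

```text
t 29.5 tcp [ 0.6141 -0.2663  0.2034] yaw 0.53 tilt [-0.0035  0.0023 -1.    ] F [0.023  0.3366 0.3985] gap -0.002
[-0.0002  0.0131  0.0046  0.0014  0.0026  0.0003]
the job is handed in; nothing more can be done
None
```

I hung the red carrier (about 0.32 kg) in the hook's seat, released it, pressed the green record button on the white console and handed the job in at 29.5 s. No verdict was reported.

**Hanging:** The weight was eased on until the vertical force on the tool was about 0.2 ± 0.15 N, then the fingers opened gradually and moved away upwards. The hook had dipped about 27 mm, worked out from the tool height.

**Recording:** I pressed the button about 4 s after the fingers were fully open. It bottomed out with the tool at 66 mm height and 12–21 N, and I lifted clear. The last reading showed the arm about 0.13 m above the button with no contact force.

**Checks missing or in disagreement:**
- **No picture after release:** I used up all 200 camera calls by averaging force readings through snapshots. The last picture, before release, showed the wire centred under the yoke peak. That the carrier hangs still, the button is back up and the other objects haven't moved is inferred from forces and clearances.
- **Sideways wedging:** The yoke first sat slightly short of the seat. Easing it forward wedged it at about 5 N sideways, under the 15 N limit, and I brought that down to about 1 N before letting go.
- **Button position:** The two camera views disagreed by 2 mm per ray. The press met firm resistance at about the expected height.

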